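# Close the lid gauge on the large fired lid

## Robot

A 7-joint arm with a two-finger parallel gripper is mounted at the origin on the work surface. World frame = base frame: x ahead of the robot, y to its left, z up, the work surface at z = 0. Lengths are in m, angles in rad, forces in N, time in s.
With the tool pointing down it reaches from about 0.35 to 0.9 m from the base axis. Payload 7.2 kg.
Tool frame: the origin (TCP) lies at the very end of the fingers, on their centre line; the grasp point (between the pads) lies 19 mm behind it (manip.grip_depth is the distance from the TCP to the grasp point, in m); z points along the fingers, y is the direction in which the jaws open and shut (so a half turn about z gives the same grasp; the last joint's range is limited). The gripper opens to 88 mm and grips with 3 to 60 N. Pads are 20 mm wide; open, the fingers measure 115 mm over their backs; the gripper's body (75 mm by 178 mm) begins 61 mm behind the grasp point.
Start: joints at [-1.346, 0.411, -0.013, 1.596, 0.006, 1.134, -0.082], TCP at [0.18, 0.598, 0.223] pointing down, gripper open.
Joint ranges: [-2.95, 2.95], [-0.29, 1.99], [-1.47, 1.44], [0.14, 2.54], [-1.03, 4.17], [0.13, 1.85], [-2.86, 2.86]. Speed limits (rad/s): [2.39, 2.39, 3.01, 3.01, 3.14, 3.14, 3.14].

## Interface

Orientations are given as a unit quaternion [w, x, y, z].
In Python, from station import manip, kin, cams gives the robot as it stands. Calls block until the motion is done:
- manip.goto(position, orientation): joint-space move of the TCP to a pose.
- manip.servo_line(position, max_speed=0.15, attitude=None, max_force=None): straight line of the TCP; attitude=None keeps the orientation; max_speed is the mean speed in m/s. With max_force (N) it stops when the force on the tool has changed by that much, and returns True; else False.
- manip.move_joints(angles): joint-space move.
- manip.gripper_open() and manip.close_gripper(f_grip=None): open the fingers fully, or close them until they stop; f_grip is the grip in N (None keeps the last).
- manip.pause(seconds).
- kin.ik(position, orientation): joint angles nearest the present ones, or None.
- manip.sense(): the state.
- cams.get_image(name): name is "scene" or "top" or "wrist"; returns a dict with "image" (400x640x3 uint8, red, green, blue), "vertical_fov" (degrees; the focal length in pixels is half the picture's height over the tangent of half this angle, whatever the lens; pixels are square), "cx", "cy" (the principal point, pixels), "rvec" (rotation vector, rad) and "tvec" (3), from world to camera coordinates, as OpenCV has them. Camera axes: x right, y down, z forward; pixel columns grow to the right and rows downward; lengths in m; the calibration is good to about 2 mm. A picture is of the moment at which its call begins. There is no depth.
A pose or a line that the arm cannot do raises manip.MotionError and nothing moves.
- manip.job_done(): hands the job in, once; it reports no verdict.
The state is a dict: "clock": time; "q": joint angles; "qvel": joint speeds; "joint_efforts": joint torques, N m; "position": TCP position; "orientation": TCP orientation; "ft_force": force on the tool from outside, world axes, zero at the start; "ft_torque": the same for the moment, N m; "gripper_width": finger opening in m.
Only numpy, scipy, OpenCV 4.12 (cv2) and the standard library are available. Lean on these libraries where they do the work, as an engineer would, in place of code of your own. Each camera call takes 0.05 s, during which the arm holds its last target. There are 200 camera calls.

## Task

Lift the larger of the two fired clay lids by its knob and set it down, without dropping it, flat on the wooden bed of the gauge between the two jaws. Then slide the carriage by its wooden post until the lid is squeezed against the fixed jaw and the sprung pad is seen to be pushed in about half-way, not to its stop, and let go.

Things in the scene. Friction and masses are not known exactly. Their poses are not given: they have to be found in the camera images.
- gauge: Lid gauge: big caliper fixed to the table. Wooden bed 130 (own x) by 320 mm (own y, -125 to +195), 12 thick; origin on the table top, z up. Fixed aluminium jaw, 110 wide, across the -y end: inner face y = -90, top z = 40. Facing it is a steel pad, 110 wide, top z = 39, on a carriage that slides towards -y (up to 100 mm); 7 N of friction keeps it where it is left.
- post (a point): Centre of the dark wooden post on the gauge's carriage, to pinch or push: 28 (gauge x) by 20 mm (gauge y), z = 40 to 85, this point at z = 62, gauge x = 0, starting at gauge y = 105 to 135 mm. Axes as the gauge's. The block under it, 60 mm in y, has its top at z = 40. The pad's face, when not pressed, is 75 mm from the post's centre towards -y.
- pad (a joint): How far the steel pad is pushed back into the carriage, in m: 0 when nothing presses it, 0.0075 half-way, 0.015 at its stop. A spring resists with 2.2 N at first, 4.5 N at the stop: less than the carriage's friction, so the pad stays pressed after release.
- lid_mid (a point): Centre, half-way up, of the large lid: terracotta disc 72 mm across, 20 thick, with an upright round knob 22 across and 40 tall on top (60 in all, about 170 g). The point is on the axis, 30 mm above the underside; the knob spans 10 mm below it to 30 above. It starts on the table near a smaller lid (48 across, 38 tall) and a bowl (84 across, 50 tall).
Mind the look-alikes: they are no part of the job. Leave any yellow look-alike of the part that bears lid_mid alone.

How it is judged:
On the way:
1. the large lid stands flat on the bed between the jaws, with the pad not yet pressed (x of lid_mid in the frame of gauge between -0.035 and 0.035 m and y of lid_mid in the frame of gauge between -0.06 and 0.03 m and height (world z) of lid_mid between 0.038 and 0.046 m and angle between lid_mid's own z axis and vertical below 0.17 rad and value of joint pad below 0.0015 m), for 0.2 s.
At the end, for the whole second after the job is handed in: The large lid stands upright (10 deg) and at rest on the bed, within 35 mm of its middle line, rim within 5 mm of the fixed jaw; the carriage is closed up to it (post 38 to 60 mm along gauge y) and the pad is pushed in 2.5 to 14.2 mm and stays so (value of joint pad between 0.0025 and 0.0142 m and x of lid_mid in the frame of gauge between -0.035 and 0.035 m and y of lid_mid in the frame of gauge between -0.06 and -0.049 m and y of post in the frame of gauge between 0.038 and 0.06 m and height (world z) of lid_mid between 0.038 and 0.046 m and angle between lid_mid's own z axis and vertical below 0.17 rad and linear speed of lid below 0.02 m/s); the robot touches nothing.
It fails at once if the large lid is dropped (falls freely from more than about 25 mm) (linear speed of lid above 0.7 m/s and contact force between the fingers and lid below 0.05 N).
It also fails if it takes over 45 s, if anything falls off the work surface, if the arm or the gripper's body presses on something with over 40 N, if the wrist force passes 120 N, or if a joint passes its speed limit or range.

## Working session

There is one attempt and no reset: what is moved stays moved. The work goes in short steps, each a Python script; the robot and the scene stay as the last script left them, time stands still between calls to the robot, and variables do not carry over. Pictures are saved under pics/ and viewed, about 8 in all and at most 12, crops included, and the job is handed in when it is done.

```bash
mkdir -p pics; ls; cat > h.py <<'E'
import numpy as np, cv2
from station import manip, kin, cams
def shot(name, fn):
    d=cams.get_image(name); cv2.imwrite('pics/'+fn, d['image'][:,:,::-1]); 
    np.save('pics/'+fn+'.npy', np.array([d['vertical_fov'],d['cx'],d['cy'],*np.ravel(d['rvec']),*np.ravel(d['tvec'])]))
    return d
def KRt(fn):
    a=np.load('pics/'+fn+'.npy'); f=200/np.tan(np.radians(a[0]/2))
    return np.array([[f,0,a[1]],[0,f,a[2]],[0,0,1]]), cv2.Rodrigues(a[3:6])[0], a[6:9]
def ray(fn,u,v,z):
    K,R,t=KRt(fn); d=R.T@np.linalg.solve(K,[u,v,1]); c=-R.T@t
    return c+d*(z-c[2])/d[2]
def proj(fn,P):
    K,R,t=KRt(fn); p=K@(R@np.asarray(P)+t); return p[:2]/p[2]
E
python3 - <<'E'
from h import *
a=shot('top','top0.png')['image'];b=shot('scene','scene0.png')['image']
for n in('top0.png','scene0.png'):
    K,R,t=KRt(n);print(K[0,0],K[:2,2],-R.T@t,R[2])
s=manip.sense();print(s['clock'],s['orientation'],s['gripper_width'])
E
```

```text
pics
405.6327480164058 [319.15229784 191.35404837] [0.55487533 0.02678589 1.04289413] [ 0.09069293  0.01122889 -0.9958156 ]
513.4487489179626 [317.56593794 206.79224084] [ 1.22421508 -0.26799175  1.04724645] [-0.50565469  0.23685137 -0.82958711]
0.1 [-3.61021488e-05  1.45867933e-01  9.89303817e-01 -7.09336891e-04] 0.08754624843064404
```

View pics/top0.png

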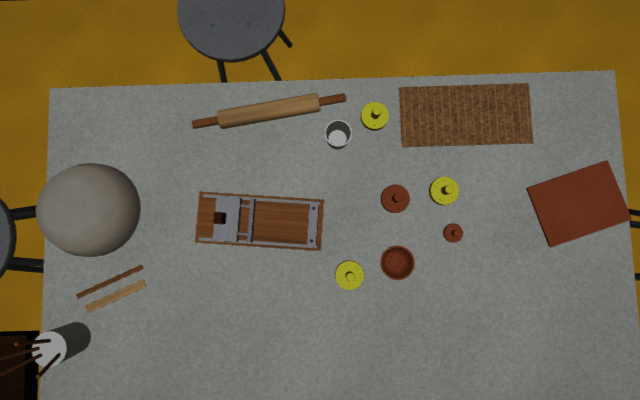

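View pics/scene0.png

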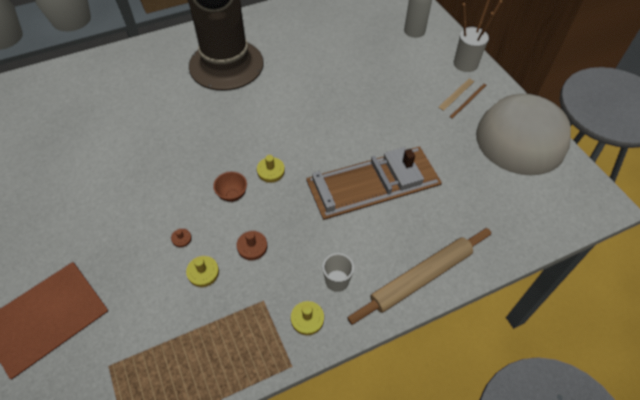

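The top view shows the gauge at about (260,221) with the fixed jaw on the right at about (313,227) and the post at (220,218). The large terracotta lid is at (396,198), the small one at (453,233) and the bowl at (397,262). The yellow lids are decoys. I'll enlarge this for corner pixels.

```bash
python3 - <<'E'
from h import *
a=cv2.imread('pics/top0.png')
c=a[170:275,185:425]
c=cv2.resize(c,(792,346),interpolation=cv2.INTER_CUBIC)
c=cv2.convertScaleAbs(c,alpha=1.6)
cv2.imwrite('pics/crop0.png',c)
for uv in [(313,227),(220,218),(396,198)]: print(ray('top0.png',*uv,0.03))
# terracotta blob
hsv=cv2.cvtColor(a,cv2.COLOR_BGR2HSV)
m=cv2.inRange(hsv,(0,110,40),(12,255,255))[180:220,375:420]
n,l,s,ce=cv2.connectedComponentsWithStats(m);print(s,ce+[375,180])
E
```

```text
[0.55856223 0.05608443 0.03      ]
[0.58771226 0.28805229 0.03      ]
[ 0.62467693 -0.15315018  0.03      ]
[[   0    0   45   40 1187]
 [   6    5   29   28  613]] [[398.1221567  200.16259478]
 [394.82707993 198.21696574]]
```

View pics/crop0.png

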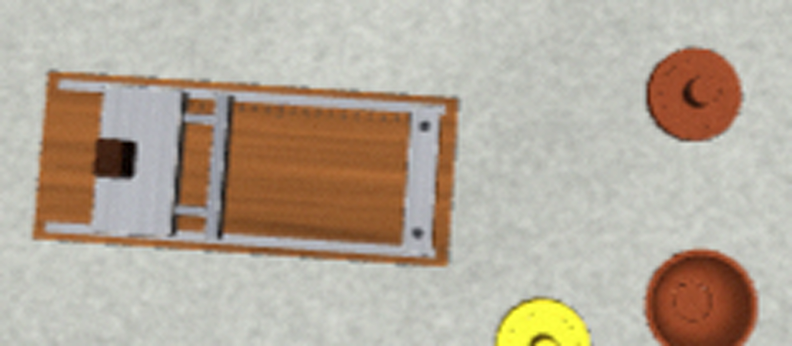

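```bash
python3 - <<'E'
from h import *
u=lambda x,y:(185+(x+.5)/3.3-.5,170+(y+.5)/3.3-.5)
pix=[(50,72),(458,98),(446,264),(35,238)]
g=np.array([(.065,.195),(.065,-.125),(-.065,-.125),(-.065,.195)])
w=np.array([ray('top0.png',*u(*p),.012)[:2] for p in pix])
gc,wc=g.mean(0),w.mean(0)
U,S,Vt=np.linalg.svd((g-gc).T@(w-wc)); R=(U@Vt).T
o=wc-R@gc; th=np.arctan2(R[1,0],R[0,0])
print('o',o,'th',th,np.linalg.det(R),'res mm',((g@R.T+o)-w)*1e3)
np.save('g.npy',[*o,th])
print('lid disc',ray('top0.png',*u(694,94),.018),'knob top',ray('top0.png',*u(699,91),.06))
print('blob',ray('top0.png',394.83,198.2,.018))
p=ray('top0.png',*u(115,158),.07)[:2];print('post g',R.T@(p-o))
p=ray('top0.png',*u(228,165),.039)[:2];print('pad face g',R.T@(p-o))
p=ray('top0.png',*u(408,175),.04)[:2];print('fixed jaw face g',R.T@(p-o))
E
```

```text
o [0.57599666 0.15746888] th -0.09293511999134291 0.9999999999999994 res mm [[ 1.12100771  1.44296008]
 [ 1.12084207 -1.10890898]
 [-1.63057272 -1.99330002]
 [-0.61127706  1.65924891]]
lid disc [ 0.62523761 -0.15263223  0.018     ] knob top [ 0.62445154 -0.14904212  0.06      ]
blob [ 0.62508594 -0.15231108  0.018     ]
post g [0.00025891 0.12201379]
pad face g [0.00073927 0.04477574]
fixed jaw face g [ 0.00188367 -0.09056089]
```

Residuals are within about 2 mm and the post and jaw agree with the spec. I'll move above the lid with the jaws opening along gauge x and check with the wrist camera.

```bash
cat >> h.py <<'E'
import os
if os.path.exists('g.npy'):
    ox,oy,th=np.load('g.npy')
    Rg=np.array([[np.cos(th),-np.sin(th)],[np.sin(th),np.cos(th)]])
    def G(x,y,z): return [*(Rg@[x,y]+[ox,oy]),z]
    def Gi(p): return Rg.T@(np.asarray(p)[:2]-[ox,oy])
    def Q(k=0):
        f=(th+np.pi/2)/2+k*np.pi/2; return [0,np.cos(f),np.sin(f),0]
E
python3 - <<'E'
from h import *
for k in (0,1):
    for p in ([.625,-.151,.15],[.625,-.151,.026],G(0,-.05,.1),G(0,-.05,.04),G(0,.122,.046),G(0,.05,.046)):
        q=kin.ik(p,Q(k)); print(k,None if q is None else np.round(q,2))
k=min((0,1),key=lambda k: abs(kin.ik([.625,-.151,.15],Q(k))[6]) if kin.ik([.625,-.151,.15],Q(k)) is not None else 9)
print('k',k)
manip.goto([.625,-.151,.16],Q(k))
shot('wrist','w1.png');print(manip.sense()['clock'],manip.sense()['position'])
print('knob top proj',proj('w1.png',[.625,-.151,.06]))
E
```

```text
0 [-0.45  0.68  0.95  1.67 -0.61  1.11  0.58]
0 [-0.28  0.75  0.66  1.75 -0.59  0.85  0.56]
0 [-0.7   0.53  0.59  1.86 -0.37  0.87 -0.02]
0 [-0.67  0.61  0.55  1.89 -0.45  0.76  0.04]
0 [-0.79  0.67  0.4   1.7  -0.33  0.84 -0.34]
0 [-0.77  0.64  0.5   1.8  -0.41  0.81 -0.16]
1 [-0.56  0.85  1.25  1.68 -0.85  1.26 -2.36]
1 [-0.48  0.92  1.03  1.76 -0.93  1.03 -2.32]
1 [-0.23  0.47 -0.05  1.83  0.03  0.85  2.75]
1 [-0.19  0.56 -0.11  1.86  0.09  0.73  2.7 ]
1 [-0.37  0.65 -0.22  1.67  0.17  0.84  2.39]
1 [-0.29  0.6  -0.18  1.76  0.14  0.79  2.51]
k 0
3.2083 [ 0.625268   -0.15000615  0.15990274]
knob top proj [315.31207757 198.71747713]
```

View pics/w1.png

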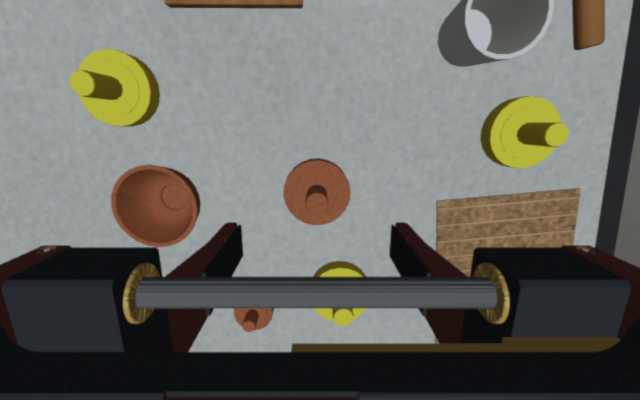

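The wrist view shows the knob top near (317,203), against (315,199) predicted, so the estimate is within a few mm. I'll grasp and lift.

```bash
python3 - <<'E'
from h import *
p=ray('w1.png',317,203,.06);print(p, ray('w1.png',317,191,.02))
x,y=(p[0]+.625)/2,(p[1]-.152)/2
manip.servo_line([x,y,.05],.12)
print(manip.servo_line([x,y,.0265],.04,max_force=8), manip.sense()['position'])
manip.close_gripper(20)
s=manip.sense();print('w',s['gripper_width'],s['clock'],s['ft_force'])
manip.servo_line([x,y,.04],.03)
s=manip.sense();print('w',s['gripper_width'],s['ft_force'])
manip.servo_line([x,y,.13],.12)
manip.goto(G(0,-.048,.13),Q(0))
shot('wrist','w2.png');shot('scene','s2.png');
s=manip.sense();print(s['clock'],s['gripper_width'],s['position'],Gi(s['position']),s['ft_force'])
c=cv2.imread('pics/s2.png')[110:260,250:470]
a=cv2.resize(cv2.imread('pics/w2.png'),(480,300)); b=cv2.resize(c,(480,327))
cv2.imwrite('pics/m2.png',cv2.vconcat([a[:270],b]))
E
```

```text
[ 0.62618704 -0.15524376  0.06      ] [ 0.62654688 -0.15301751  0.02      ]
False [ 0.62561759 -0.153785    0.02651416]
w 0.021691248201752156 6.0333 [0.11016385 0.08710757 0.83922983]
w 0.021701421976046086 [-0.29353194 -1.21438525 -1.39673097]
8.6833 0.0216441762518941 [0.57213048 0.10744058 0.13021787] [ 0.0007932 -0.0501712] [-0.36498866  0.20180058 -2.34690621]
```

View pics/m2.png

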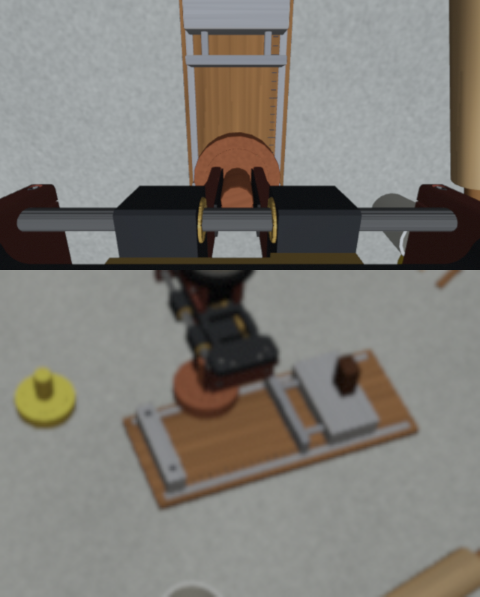

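The lid is held level above the bed. I'll lower it with a force stop at gauge y ≈ -0.043 and release.

```bash
python3 - <<'E'
from h import *
manip.servo_line(G(0,-.043,.06),.1)
hit=manip.servo_line(G(0,-.043,.0365),.025,max_force=4)
s=manip.sense();print(hit,s['position'],Gi(s['position']),s['ft_force'])
manip.pause(.2); manip.gripper_open(); 
p=list(manip.sense()['position']); manip.servo_line([p[0],p[1],p[2]+.012],.04)
manip.servo_line([p[0],p[1],.17],.15)
manip.goto(G(0,.122,.17),Q(0))
shot('top','t3.png');shot('wrist','w3.png');shot('scene','s3.png');print(manip.sense()['clock'],manip.sense()['position'])
a=cv2.resize(cv2.imread('pics/w3.png'),(480,300))
b=cv2.resize(cv2.imread('pics/s3.png')[120:230,290:450],(436,300),interpolation=cv2.INTER_CUBIC);b=cv2.copyMakeBorder(b,0,0,0,44,0)
cv2.imwrite('pics/m3.png',cv2.vconcat([a,b]))
E
```

```text
True [0.57174707 0.11463796 0.03824933] [-0.00025647 -0.04304046] [ 0.4740818  -0.22499812  4.20671283]
13.9 [0.58763432 0.2769486  0.17007955]
```

View pics/m3.png

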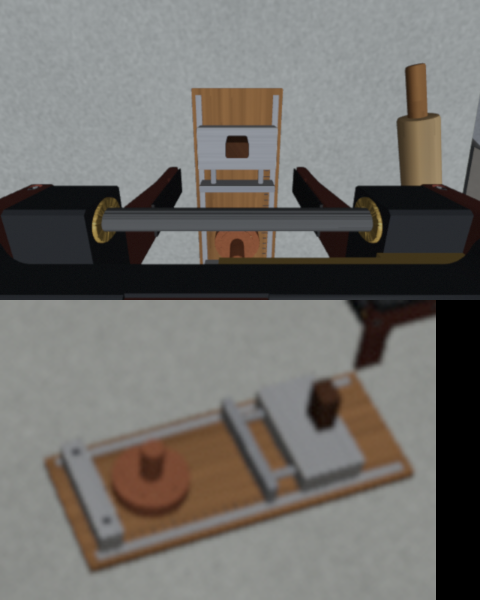

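The lid stands flat on the bed and the post shows at about (316,196) in the wrist view. I'll pinch the post and slide it in, logging force.

```bash
python3 - <<'E'
from h import *
for z in (.085,): print('post', Gi(ray('w3.png',316,197,z)))
p0=.122
manip.servo_line(G(0,p0,.10),.15)
print(manip.servo_line(G(0,p0,.048),.06,max_force=8))
manip.close_gripper(40)
s=manip.sense();print('w',s['gripper_width'],Gi(s['position']),s['clock'])
for d in (.05,.062):
    manip.servo_line(G(0,p0-d,.048),.06); manip.pause(.15)
    s=manip.sense();print(d,Gi(s['position']),Gi(s['ft_force']+np.array([ox,oy,0])))
for y in (.058,.055,.052,.0495):
    manip.servo_line(G(0,y,.048),.015); manip.pause(.1)
    s=manip.sense();print(y,Gi(s['position']),Gi(s['ft_force']+np.array([ox,oy,0])))
shot('scene','s4.png');shot('top','t4.png');print(s['clock'])
b=cv2.resize(cv2.imread('pics/s4.png')[120:230,290:450],(800,550),interpolation=cv2.INTER_CUBIC)
cv2.imwrite('pics/m4.png',b)
E
```

```text
post [0.00054963 0.12468168]
False
w 0.027816667427820387 [1.08822868e-04 1.21968400e-01] 16.4833
0.05 [-9.62611839e-06  7.33844037e-02] [0.95273309 5.29077054]
0.062 [-4.12370136e-05  6.05434317e-02] [-0.0167408   4.14965345]
0.058 [-2.73212196e-05  5.94085374e-02] [1.34234239 6.52882084]
0.055 [-3.46359414e-05  5.64750883e-02] [0.53585888 6.07789575]
0.052 [-6.24379378e-05  5.39651323e-02] [0.75425016 7.90831857]
0.0495 [-5.42631872e-05  5.16956648e-02] [1.25074804 8.6711302 ]
19.8167
```

View pics/m4.png

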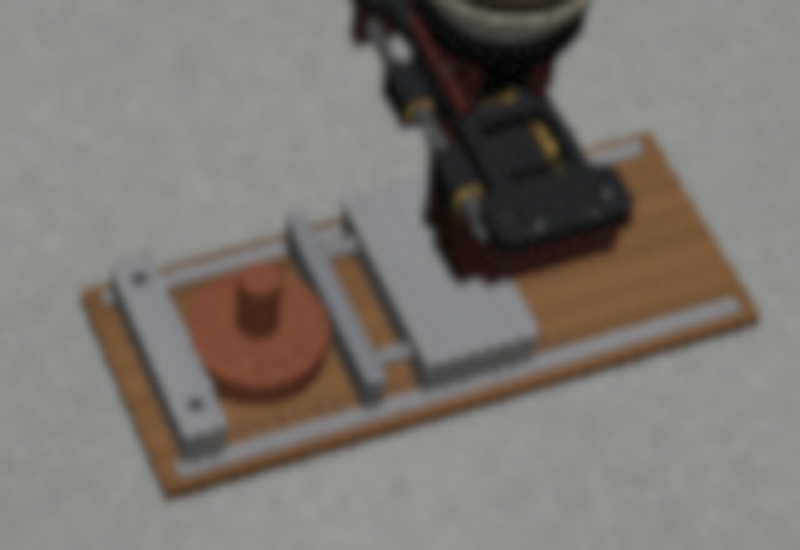

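The lid is against the fixed jaw and the pad touches it, with the force having risen as the pad began to press. I'll press a bit further, release, back off and measure the pad-to-block gap against the start.

```bash
python3 - <<'E'
from h import *
for y in (.048,.0463):
    manip.servo_line(G(0,y,.048),.015); manip.pause(.15)
    s=manip.sense();print(y,Gi(s['position']),Gi(s['ft_force']+np.array([ox,oy,0])))
manip.gripper_open(); 
p=list(manip.sense()['position']); manip.servo_line([p[0],p[1],.17],.15)
manip.servo_line(G(0,.0,.20),.15)
shot('wrist','w5.png')
manip.goto([.45,-.15,.25],Q(0))
shot('scene','s5.png');shot('top','t5.png');print(manip.sense()['clock'])
c=lambda f:cv2.convertScaleAbs(cv2.resize(cv2.imread(f)[185:258,190:330],(560,292),interpolation=cv2.INTER_CUBIC),alpha=1.6)
cv2.imwrite('pics/m5.png',cv2.vconcat([c('pics/top0.png'),c('pics/t5.png')]))
E
```

```text
0.048 [-7.61434185e-05  5.03967874e-02] [0.76678519 9.28254129]
0.0463 [-9.89745354e-05  4.87538355e-02] [1.16359781 8.86522823]
24.6667
```

View pics/m5.png

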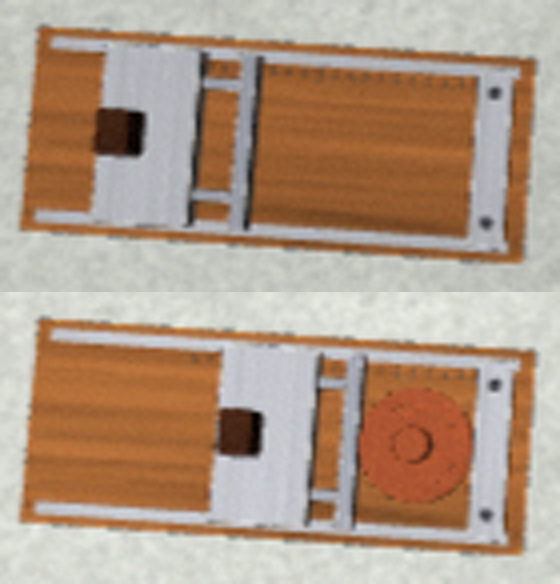

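View pics/w5.png

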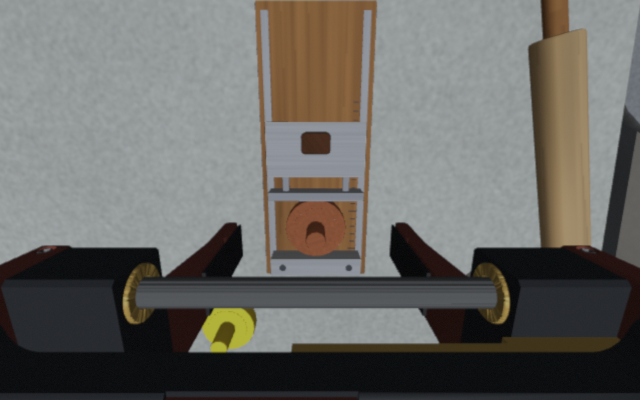

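The top view shows the lid's rim against the fixed jaw and the pad against the lid. The block-to-pad distance shrank from about 156 to 144 px at 4×, roughly 7 mm. I'll do a final numeric check, then hand in.

```bash
python3 - <<'E'
from h import *
def u(x,y): return (190+(x+.5)/4-.5,185+(y+.5)/4-.5)
g=lambda f,x,y,z: Gi(ray(f,*u(x,y),z))*1e3
a='top0.png';b='t5.png'
post=(g(a,119,132,.07),g(b,241,432-292,.07)); print('post',*post)
f=(g(a,261,70,.039),g(b,364,370-292,.039)); print('pad face',*f)
print('rear of block',g(a,105,60,.04),g(b,221,362-292,.04))
print('lid',g(b,415,444-292,.032),g(b,411,443-292,.072))
print('in:', (f[1]-f[0])[1]-(post[1]-post[0])[1])
manip.job_done(); print(manip.sense()['clock'])
E
```

```text
post [1.33881805e-02 1.22294990e+02] [-0.0875695  48.60061674]
pad face [44.2431247  45.37420114] [ 43.32756576 -18.93331614]
rear of block [ 44.26566893 142.71026869] [42.61974736 70.03693492]
lid [ -0.25741083 -53.18389114] [ -0.15791558 -53.87748437]
in: 9.386855622770923
the job is handed in; nothing more can be done
the job is handed in; nothing more can be done
```

I gripped the large terracotta lid by its knob and set it flat on the gauge bed at about gauge y = -43 mm. It was lowered until it touched and then released, with no drop. I then pinched the carriage post, slid it in until the lid was squeezed against the fixed jaw, let go, moved the arm clear and handed the job in at roughly 25 s.

The last checks, all from the top picture taken after release, were within tolerance:

| Quantity | Measured | Allowed |
|---|---|---|
| Lid centre, gauge y | about -53.5 mm | -60 to -49 mm |
| Lid centre, gauge x | about 0 mm | ±35 mm |
| Post, gauge y | about 48.6 mm | 38 to 60 mm |
| Pad pushed in | 5.5 to 9.4 mm | 2.5 to 14.2 mm |

- **Pad reading:** my estimates did not quite agree. The gap between pad and block gave 5.5 to 7.5 mm, post travel gave about 8 mm, and pad-face travel against post travel gave 9.4 mm. All of them are near half-way and clear of the stop.
- **Not measured:** I did not measure the lid's tilt or height after release. It looks flat in the pictures.

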